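Set the use-by day wheel and print the label

ROBOT

A 6-joint arm with a two-finger parallel gripper is mounted at the origin on the work surface. World frame = base frame: x ahead of the robot, y to its left, z up, the work surface at z = 0. Lengths are in mm, angles in rad, forces in N, time in s.
With the tool pointing down it reaches from about 350 to 975 mm from the base axis. Payload 7.1 kg.
Tool frame: the origin (TCP) lies at the very end of the fingers, on their centre line; the grasp point (between the pads) lies 19 mm behind it; z points along the fingers, x is the direction in which the jaws open and shut, and the axes are right-handed (so a half turn about z gives the same grasp; the last joint's range is limited). The gripper opens to 88 mm and grips with 3 to 60 N. Pads are 20 mm wide; open, the fingers measure 115 mm over their backs; the gripper's body (75 mm by 178 mm) begins 61 mm behind the grasp point.
Start: joints at [-1.205, 0.423, 1.63, -0, 1.089, -0.019], TCP at [234.625, -579.272, 222.675] pointing down, gripper open.
Joint ranges: [-3, 3], [-0.9, 2.11], [0.09, 2.58], [-1.31, 4.45], [0.11, 2.69], [-2.54, 2.54]. Speed limits (rad/s): [2.39, 2.39, 3.01, 3.14, 3.14, 3.14].

INTERFACE

Orientations are given as a rotation vector (axis times angle).
In Python, from workcell import * gives the robot as it stands.
- The arm moves only by the tool arm_command, never from a script. Its argument "increments" is a list of rows, each a list of 2 entries, a list of its own where there are three numbers: the shift along the tool's x, y, z in cm, then the turn about the tool's z in degrees. In form: [[[dx, dy, dz], turn], ...]. A call has 1 to 20 rows; each row shifts and turns the pose as measured when the row begins, along the tool's axes as they then stand; what a row does not reach is not made up. A row lasts 1/10 s, in which the tool goes at most 50 mm and 8.59 degrees, less where a joint would pass 70% of its speed; a pose out of reach is approached as far as the arm can. A call is refused whole if a number of a shift passes 5 or a number of a turn 8.59, either way. A call with a gripper value outside its range is refused whole. "gripper" is the opening, from 0 (shut) to 1 (fully open), set as the call begins (left out, the last holds). The fingers move at their own pace and stop on an object; the grip force is fixed at half the most. Time passes only in rows, so rows that do not move let the fingers close. It gives the time, the measured TCP pose, the force and the opening at its end, in the units of the state.
- get_obs(): the state, without advancing time (a new reading comes with each control period).
- get_image(name): name is "scene" or "top" or "wrist"; returns the picture (420x560x3 uint8, red, green, blue); there is no depth.
- camera_params(name): a dict with "K" (3x3 intrinsics, pixels), "rvec" (rotation vector, rad) and "tvec" (3), from world to camera coordinates, as OpenCV has them; the wrist camera has in their place "T_tool_cam" (4x4, takes a point from camera to tool coordinates, whose origin is the TCP and whose axes are the tool frame's). Camera axes: x right, y down, z forward; pixel columns grow to the right and rows downward; lengths in mm; the calibration is good to about 2 mm. The wrist camera is an equidistant fisheye: a pixel r from the principal point sees the ray r / f radians off the axis. A picture is of the moment at which its call begins: read the wrist's pose just before it. camera_params takes no time and is no camera call.
- close_job(): hands the job in, once; it reports no verdict.
The state is a dict: "t": time; "qpos": joint angles; "qvel": joint speeds; "joint_torque": joint torques, N m; "ee_pos": TCP position; "orientation": TCP orientation; "ft_force": force on the tool from outside, world axes, zero at the start; "moment": the same for the moment, N m; "width": finger opening in mm.
Only numpy, scipy, OpenCV 4.12 (cv2) and the standard library are available. Lean on these libraries where they do the work, as an engineer would, in place of code of your own. Each camera call takes 0.05 s, during which the arm holds its last target.

TASK

Flick the toothed edge of the use-by wheel clockwise with a fingertip, click by click, until the green mark has clicked into place at the black pointer, without running on past it and without shoving or lifting the dial. Then press the blue button on the label printer (not before green is set) and leave it released. Leave the other things on the counter where they are.

Things in the scene. Friction and masses are not known exactly. Their poses are not given: they have to be found in the camera images.
- dial: Use-by dial, a loose 0.9 kg stand: black rubber foot 160 x 150 x 12 mm (x, y, z), white drum of radius 50 mm up to z 44 mm, above it the level day wheel. Origin: centre of the underside, on the wheel's vertical axis; z up, x towards the pointer post (away from the robot within 0.45 rad). Gentle pushes of a few N on the wheel leave it in place.
- day_wheel (a joint): Wheel angle, rad; grows clockwise seen from above (edge nearest the robot moves to dial +y). Seven clicks 0.898 apart; value 0 puts white at the pointer, then yellow 0.898, orange 1.795, red 2.693, green 3.590, blue 4.488, purple 5.386; stops beyond both ends. Starts at yellow, orange or red. A detent draws it to the nearest click; 2 to 3 N on a tooth turns it.
- wheel_centre (a point): Centre of the wheel's top, on its axis, 66 mm up. Wheel: grey disc, radius 44 mm, z 48 to 66 mm, with 7 radial teeth 10 mm wide, out to radius 64 mm, same height (gaps 39 mm wide at radius 55 mm). Tooth k (0 white .. 6 purple) lies at 0.898*k minus the joint value, counterclockwise from dial +x; so at rest a gap faces dial -x.
- green_tooth (a point): Top of the outer end of the wheel's green tooth, 60 mm from the axis, 67 mm above the counter. Each tooth has a coloured cap, and a coloured dot of 21 mm on the disc inward of it.
- pointer (a point): Tip of the fixed black pointer above the wheel's rim, 64 mm from the axis along dial +x, 72 mm above the counter. Its post stands at dial x 73 to 83 mm, 24 mm wide, top at 74 mm.
- printer: White label printer, a fixed box 150 x 130 x 90 mm (x, y, z) with a teal stripe; origin at the centre of its underside; its front (paper slot) faces its -x. It may stand on the left or the right of the dial.
- print_button (a joint): Travel of the printer's blue push button, m: 0 released, 0.006 fully down (about 5 N); pressed downward, springs back. It counts as pressed beyond 0.004.
- print_button_top (a point): Centre of the top face of the blue button (32 mm wide) on the printer's lid.
- cup: Bystander: steel beaker, 68 mm wide, 75 mm tall; origin at its underside's centre.
- sauce: Bystander: amber sauce bottle with red cap, 56 mm wide, 160 mm tall; origin at its underside's centre.
- spice: Bystander: clear jar with green lid, 72 mm wide, 110 mm tall; origin at its underside's centre.
- bowl: Bystander: steel bowl, 140 mm wide, 60 mm tall; origin at its underside's centre.
- ramekin: Bystander: white ceramic ramekin, 84 mm wide, 45 mm tall; origin at its underside's centre.
- saucepan: Bystander: steel saucepan, 150 mm wide, 90 mm tall, with a black handle; origin at its underside's centre.
Things that resemble listed ones, but are neither listed nor needed, are in the scene too. Of the things that look like the printer, the larger one is meant.

How it is judged:
By the outcome, as a careful person would: the job done as asked, in the order asked, and still so for the second after the job is handed in, with the robot touching nothing.
It also fails if it takes over 72 s, if anything falls off the work surface, if the arm or the gripper's body presses on something with over 40 N, if the wrist force passes 120 N, or if a joint passes its speed limit or range.

## Working session

There is one attempt and no reset: what is moved stays moved. The work goes in short steps, Python scripts to look and compute and a tool call to move; the robot and the scene stay as the last step left them, time stands still between calls to the robot, and variables do not carry over. Pictures are saved under pics/ and viewed, and the job is handed in when it is done.

Besides the shell and the picture viewer there is one more tool, called after "Call:" as name([rows], argument=value, ...), one row to a line, values as JSON. arm_command: Moves the arm, as the interface text tells. Its arguments: {"type":"object","properties":{"increments":{"type":"array","items":{"type":"array"}},"gripper":{"type":"number"}},"required":["increments"]}

```bash
mkdir -p pics; ls
python3 - <<'E'
from workcell import *
import cv2
o=get_obs(); print({k:o[k] for k in ('t','ee_pos','orientation','ft_force','width')})
for n in('scene','top','wrist'):
    im=get_image(n); cv2.imwrite(f'pics/{n}0.png',im[:,:,::-1]); p=camera_params(n); print(n,p)
E
```

```text
pics
{'t': 0.0, 'ee_pos': array([ 234.42497596, -578.77338398,  221.89774614]), 'orientation': array([-2.60451510e+00,  1.75517370e+00,  1.98343752e-03]), 'ft_force': array([-0.25510136,  0.20338017, -0.68784073]), 'width': 87.66701112356901}
scene {'K': array([[390.38728397,   0.        , 279.6614003 ],
       [  0.        , 390.38728397, 211.53370611],
       [  0.        ,   0.        ,   1.        ]]), 'rvec': array([ 2.14115122,  0.86615909, -0.3962018 ]), 'tvec': array([-402.9332527 , -170.3729238 , 1460.41498877])}
top {'K': array([[544.20767846,   0.        , 270.12748019],
       [  0.        , 544.20767846, 212.25935829],
       [  0.        ,   0.        ,   1.        ]]), 'rvec': array([ 2.13862521, -2.13862454,  0.15599168]), 'tvec': array([  22.90593689,  543.93238871, 1433.28096031])}
wrist {'K': array([[325.1922621 ,   0.        , 279.89708943],
       [  0.        , 325.1922621 , 208.13693175],
       [  0.        ,   0.        ,   1.        ]]), 'T_tool_cam': array([[ 9.99999876e-01, -4.97802269e-04,  7.63875655e-06,
        -2.40611849e-01],
       [ 4.80859351e-04,  9.69712434e-01,  2.44248980e-01,
        -6.59001154e+01],
       [-1.28995094e-04, -2.44248946e-01,  9.69712553e-01,
        -1.62654436e+02],
       [ 0.00000000e+00,  0.00000000e+00,  0.00000000e+00,
         1.00000000e+00]])}
```

View pics/top0.png

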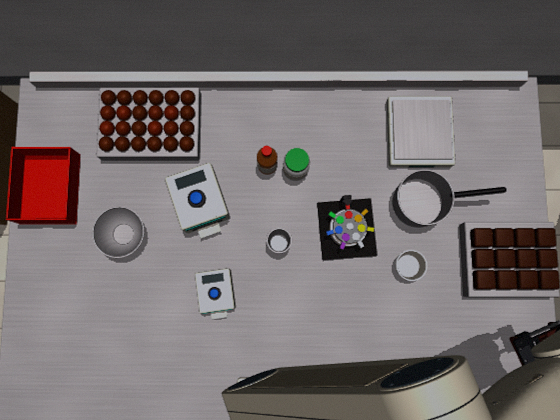

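View pics/scene0.png

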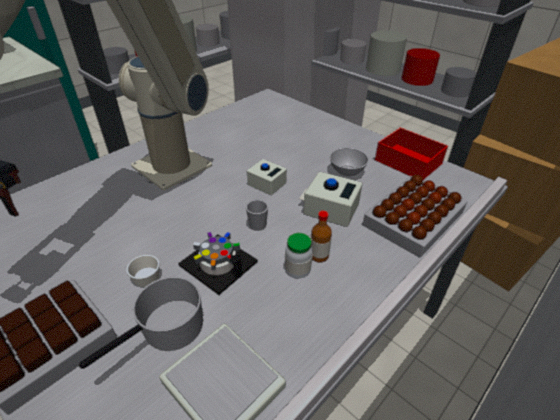

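The top view shows the dial at about (348,229), with the pointer post at (347,200). There are two printer-like boxes: a large one with its button at (197,198) and a small one with its button at (215,293). The larger one is meant. I'll enlarge both and measure.

```bash
cat > h.py <<'E'
import numpy as np, cv2
from workcell import *
def cam(n):
    p=camera_params(n); R=cv2.Rodrigues(p['rvec'])[0]; return p['K'],R,p['tvec']
def topt(n,u,v,z):
    K,R,t=cam(n); d=R.T@np.linalg.solve(K,[u,v,1.]); c=-R.T@t; return c+d*(z-c[2])/d[2]
def proj(n,P):
    K,R,t=cam(n); q=K@(R@np.asarray(P,float)+t); return q[:2]/q[2]
E
python3 - <<'E'
from h import *
im=cv2.imread('pics/top0.png')
a=cv2.resize(im[190:270,305:390],None,fx=5,fy=5,interpolation=cv2.INTER_CUBIC)
b=cv2.resize(im[155:325,155:245],None,fx=2.35,fy=2.35,interpolation=cv2.INTER_CUBIC)
H=max(a.shape[0],b.shape[0]); pad=lambda x:cv2.copyMakeBorder(x,0,H-x.shape[0],0,0,0)
cv2.imwrite('pics/crop0.png',np.hstack([pad(a),pad(b)]))
hsv=cv2.cvtColor(im,cv2.COLOR_BGR2HSV)
def blobs(n,hs,lo,hi,z,box,mn=5):
    x0,y0,x1,y1=box; m=cv2.inRange(hs,lo,hi)
    k=np.zeros_like(m);k[y0:y1,x0:x1]=m[y0:y1,x0:x1]
    N,_,st,c=cv2.connectedComponentsWithStats(k)
    for i in range(1,N):
        if st[i,4]>=mn: print(n,c[i].round(1),st[i].tolist(),topt('top',*c[i],z).round(1) if n!='S' else topt('scene',*c[i],z).round(1))
blobs('blue',hsv,(105,150,60),(125,255,255),95,(150,150,250,330))
for nm,lo,hi in (('green',(50,120,80),(75,255,255)),('blue',(105,120,80),(122,255,255)),('yel',(25,150,100),(35,255,255)),('or',(10,150,100),(22,255,255)),('red',(0,150,100),(6,255,255)),('pur',(130,100,80),(160,255,255))):
    blobs(nm,hsv,lo,hi,67,(315,195,380,262),4)
m=(hsv[:,:,2]<45).astype(np.uint8); k=np.zeros_like(m);k[192:265,312:382]=m[192:265,312:382]
cs=max(cv2.findContours(k,0,2)[0],key=cv2.contourArea); print(cv2.minAreaRect(cs))
s=cv2.cvtColor(cv2.imread('pics/scene0.png'),cv2.COLOR_BGR2HSV)
blobs('S',s,(105,150,60),(125,255,255),95,(240,150,370,220))
E
```

```text
blue [195.4 197.3] [190, 191, 12, 13, 120] [575.7 218.6  95. ]
blue [213.6 292.9] [209, 289, 10, 9, 64] [327.3 166.8  95. ]
green [331.9 214.2] [329, 211, 7, 7, 27] [ 534.7 -141.5   67. ]
green [339.5 219.4] [336, 216, 8, 8, 51] [ 520.7 -161.6   67. ]
blue [338.3 229.4] [335, 226, 8, 8, 49] [ 493.9 -157.9   67. ]
blue [329.6 232. ] [326, 230, 8, 5, 29] [ 487.  -134.8   67. ]
yel [360.9 227.6] [358, 224, 7, 8, 47] [ 498.9 -217.8   67. ]
yel [370.  228.9] [367, 227, 7, 5, 27] [ 495.4 -241.6   67. ]
or [364.2 211.7] [361, 209, 7, 6, 24] [ 541.5 -227.7   67. ]
or [357.9 217.9] [354, 215, 8, 7, 45] [ 524.7 -210.5   67. ]
red [347.5 206.6] [346, 205, 4, 4, 15] [ 555.2 -183.6   67. ]
red [348.2 214.1] [345, 211, 7, 7, 42] [ 535.  -184.9   67. ]
pur [345.4 236.6] [342, 233, 8, 8, 50] [ 474.8 -176.2   67. ]
pur [342.3 245.1] [340, 242, 6, 7, 27] [ 452.4 -167.6   67. ]
((346.2570495605469, 226.74154663085938), (62.69384002685547, 54.38651657104492), 84.64418029785156)
S [264.6 165.6] [262, 164, 6, 4, 21] [349.6 145.8  95. ]
S [331.2 182. ] [326, 179, 11, 7, 60] [565.4 227.   95. ]
```

View pics/crop0.png

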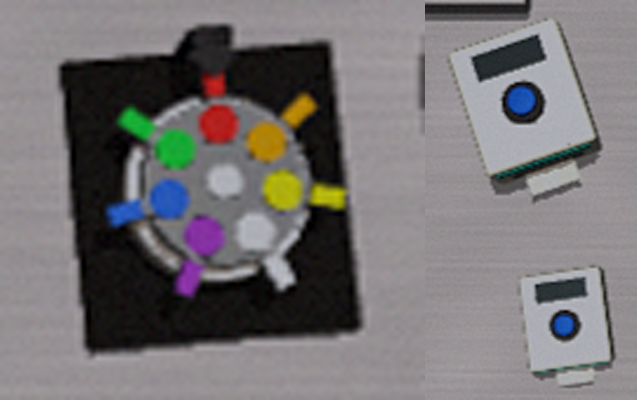

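The crop shows red under the pointer, so the wheel needs one click clockwise. The larger printer is the left-hand upper one, with its button at (195,197). Now I'll compute the geometry.

```bash
cat >> h.py <<'E'
def tri(uv1,uv2):
    A=[];
    for n,uv in(('top',uv1),('scene',uv2)):
        K,R,t=cam(n); A.append(K@np.c_[R,t])
    X=cv2.triangulatePoints(A[0],A[1],np.array(uv1,float).reshape(2,1),np.array(uv2,float).reshape(2,1)); return (X[:3]/X[3]).ravel()
E
python3 - <<'E'
from h import *
print('btn',tri((195.4,197.3),(331.2,182)), 'small',tri((213.6,292.9),(264.6,165.6)))
# scene same-named blobs
s=cv2.cvtColor(cv2.imread('pics/scene0.png'),cv2.COLOR_BGR2HSV)
P={'g':((534.7,-141.5),(520.7,-161.6)),'b':((487,-134.8),(493.9,-157.9)),'y':((495.4,-241.6),(498.9,-217.8)),'o':((541.5,-227.7),(524.7,-210.5)),'p':((452.4,-167.6),(474.8,-176.2))}
T=np.array([v[0] for v in P.values()]);D=np.array([v[1] for v in P.values()]+[(535,-184.9)])
for Q in(T,D):
    A=np.c_[2*Q,np.ones(len(Q))]; x=np.linalg.lstsq(A,(Q**2).sum(1),rcond=None)[0]; print('c',x[:2],'r',np.sqrt(x[2]+x[0]**2+x[1]**2))
c=x[:2]; k=dict(g=4,b=5,p=6,y=1,o=2)
for n,v in P.items():
    for p in v:
        a=np.arctan2(*(np.array(p)-c)[::-1]); e=a-(0.8976*k[n]-2.693); print(n,round((e+np.pi)%(2*np.pi)-np.pi,3),np.linalg.norm(np.array(p)-c).round(1))
print('foot',topt('top',346.26,226.74,12))
o=get_obs();R=cv2.Rodrigues(o['orientation'])[0];print(R.round(3),o['qpos'])
E
```

```text
btn [573.44568591 216.94598749 104.64758989] small [327.08183344 168.72309334  73.55048104]
c [ 503.96950527 -187.22634165] r 55.123389578627
c [ 503.881675   -187.35501725] r 31.034312408709592
g 0.082 55.2
g 0.095 30.8
b 0.087 55.2
b 0.103 31.1
y 0.07 54.9
y 0.062 30.8
o 0.077 55.2
o 0.06 31.1
p 0.083 55.1
p 0.083 31.1
foot [ 508.07939016 -186.38843951   12.        ]
[[ 0.375 -0.927 -0.   ]
 [-0.927 -0.375  0.001]
 [-0.001 -0.    -1.   ]] [-1.20501042e+00  4.23658350e-01  1.63049065e+00  1.79839680e-05
  1.08860051e+00 -1.89668061e-02]
```

View pics/wrist0.png

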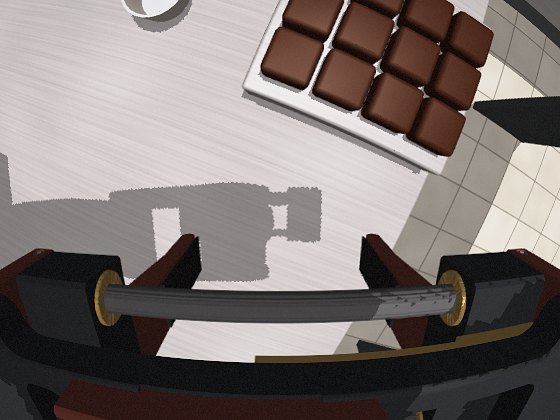

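Wheel centre is at (503.9,-187.3), with dial yaw about +0.08 rad. The tooth and dot radii agree with each other (55 and 31 mm). The plan is to lower the closed fingers into the near gap at about radius 62, then swing roughly 45° clockwise along an arc.

Call:
arm_command([
  [[-2.8,-3.37,0],0],
  [[-2.8,-3.37,0],0],
  [[-2.8,-3.37,0],0],
  [[-2.8,-3.37,0],0],
  [[-2.8,-3.37,0],0],
  [[-2.8,-3.37,0],0],
  [[-2.8,-3.37,0],0],
  [[-2.8,-3.37,0],0],
  [[-2.8,-3.37,0],-8.1],
  [[-2.8,-3.37,0],-8.1],
  [[0,0,0],-8.1],
  [[0,0,0],-8.1],
  [[0,0,0],-8.1],
  [[0,0,0],-8.1],
  [[0,0,0],-8.1],
  [[0,0,0],-8.1],
  [[0,0,0],0],
], gripper=0)

```text
t: 1.85
ee_pos: [442.1, -173.4, 219.5]
orientation: [-3.139, 0.017, 0.004]
ft_force: [-0.2, -0.3, -0.7]
width: 0.5
```

```bash
cat >> h.py <<'E'
C=np.array([503.9,-187.3]); YAW=0.08
def go(target,xang):
    o=get_obs();R=cv2.Rodrigues(o['orientation'])[0]
    print('t',o['t'],'pos',o['ee_pos'].round(1),'xang',np.degrees(np.arctan2(R[1,0],R[0,0])).round(1),'tilt',R[:,2].round(3),'F',o['ft_force'].round(1),'w',round(o['width'],1))
    print('tool delta cm',(R.T@(np.array(target)-o['ee_pos'])/10).round(2),'turn',-(xang-np.degrees(np.arctan2(R[1,0],R[0,0]))).round(1))
E
python3 - <<'E'
from h import *
go((442.1,-192.3,52),4.6)
cv2.imwrite('pics/w1.png',get_image('wrist')[:,:,::-1])
E
```

```text
t 1.85 pos [ 442.1 -173.4  219.5] xang -0.6 tilt [-0.002  0.002 -1.   ] F [-0.2 -0.3 -0.7] w 0.5
tool delta cm [ 0.06  1.92 16.74] turn -5.2
```

View pics/w1.png

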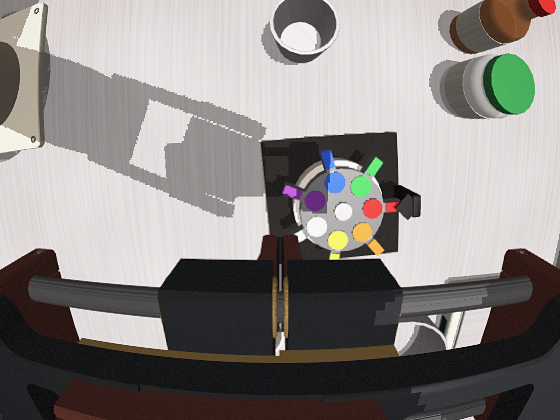

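The wrist view shows red at the pointer (395,207), the hub at (344,211) and the closed fingertips at (280,245). I'll check the hub position from this view.

```bash
cat >> h.py <<'E'
def wray(u,v,z,o=None):
    o=o or get_obs();p=camera_params('wrist');K=p['K'];d=np.array([u-K[0,2],v-K[1,2]]);r=np.hypot(*d);th=r/K[0,0]
    ray=np.r_[d/max(r,1e-9)*np.sin(th),np.cos(th)];T=p['T_tool_cam'];R=cv2.Rodrigues(o['orientation'])[0]
    c=R@T[:3,3]+o['ee_pos'];w=R@T[:3,:3]@ray;return c+w*(z-c[2])/w[2]
E
python3 - <<'E'
from h import *
im=cv2.imread('pics/w1.png');hs=cv2.cvtColor(im,cv2.COLOR_BGR2HSV)
for nm,lo,hi in (('green',(50,120,60),(75,255,255)),('blue',(105,120,60),(122,255,255)),('yel',(25,150,100),(35,255,255)),('or',(10,150,100),(22,255,255)),('red',(0,150,100),(6,255,255)),('pur',(130,100,50),(160,255,255))):
    m=cv2.inRange(hs,lo,hi);k=m*0;k[130:265,262:400]=m[130:265,262:400]
    N,_,st,c=cv2.connectedComponentsWithStats(k)
    for i in range(1,N):
        if st[i,4]>60:
            p=wray(*c[i],67)[:2]-C;print(nm,c[i].round(),st[i,4],(p+C).round(1),np.hypot(*p).round(1))
print(wray(344,211,67))
E
```

```text
green [374. 166.] 181 [ 536.  -144.3] 53.6
green [360. 186.] 317 [ 522.1 -164.5] 29.2
blue [327. 159.] 193 [ 488.2 -137.2] 52.5
blue [334. 182.] 336 [ 495.6 -160.4] 28.1
or [362. 232.] 281 [ 525.7 -212.8] 33.5
or [375. 247.] 151 [ 542.3 -230.1] 57.5
red [372. 208.] 289 [ 535.7 -187.5] 31.8
red [391. 207.] 106 [ 556.4 -186.1] 52.5
pur [292. 192.] 200 [ 453.1 -169.8] 53.8
pur [315. 201.] 332 [ 475.9 -178.8] 29.2
[ 506.04381173 -190.05462061   67.        ]
```

The wrist camera puts the centre at about (505.2,-189.7), 2.5 mm from the top view's estimate. I'll use (504.6,-188.7).

Call:
arm_command([
  [[0.1,1.0,1],-5.2],
  [[0,1.0,4],0],
  [[0,0,4],0],
  [[0,0,2],0],
  [[0,0,0],0],
])

```text
t: 2.4
ee_pos: [445.7, -195.0, 107.7]
orientation: [3.14, 0.092, 0.005]
ft_force: [-0.1, 0.1, -0.4]
width: 0.5
```

```bash
sed -i 's/C=np.array.*; YAW/C=np.array([504.6,-188.7]); YAW/' h.py
python3 - <<'E'
from h import *
go((442.8,-193.7,53),4.6)
cv2.imwrite('pics/w2.png',get_image('wrist')[:,:,::-1])
E
```

```text
t 2.4 pos [ 445.7 -195.   107.7] xang 3.3 tilt [ 0.003 -0.    -1.   ] F [-0.1  0.1 -0.4] w 0.5
tool delta cm [-0.3  -0.15  5.47] turn -1.3
```

View pics/w2.png

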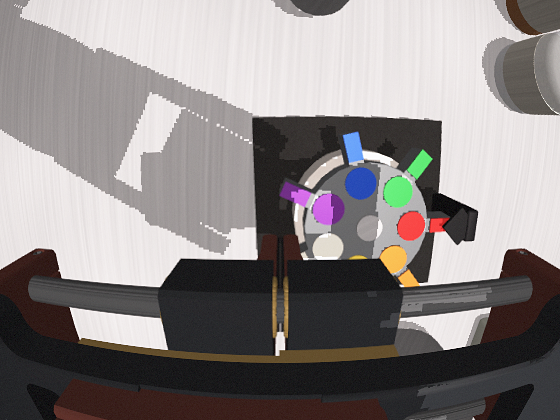

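The tips are at (281,240), outside the rim and between the purple and white teeth. Lowering.

Call:
arm_command([
  [[-0.3,-0.15,1],-1.3],
  [[-0.1,0,1],0],
  [[0,0,1],0],
  [[0,0,1],0],
  [[0,0,1],0],
  [[0,0,0.4],0],
  [[0,0,0],0],
])

```text
t: 3.15
ee_pos: [444.9, -195.0, 53.9]
orientation: [3.135, 0.125, 0.016]
ft_force: [0.4, -0.2, -0.7]
width: 0.4
```

Run:
```python
from h import *
go((442.8,-193.7,53),4.6)
o=get_obs();r=o['ee_pos'][:2]-C;print(np.hypot(*r),np.degrees(np.arctan2(-r[1],-r[0])))
cv2.imwrite('pics/w3.png',get_image('wrist')[:,:,::-1])
```

```text
t 3.15 pos [ 444.9 -195.    53.9] xang 4.6 tilt [ 0.01  -0.003 -1.   ] F [ 0.4 -0.2 -0.7] w 0.4
tool delta cm [-0.2  -0.15  0.09] turn -0.0
60.00635940450548 6.045956635792287
```

View pics/w3.png

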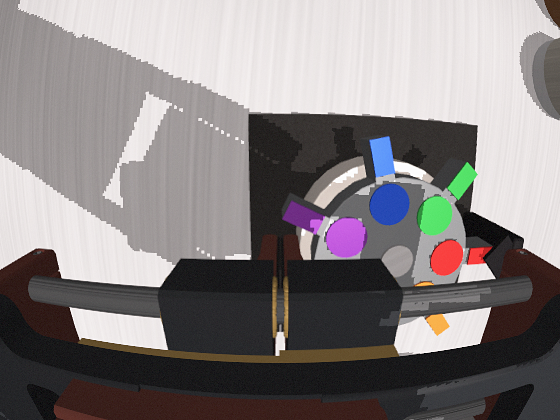

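No contact force, and the tip is in the gap next to the purple tooth at (303,215). Next is the clockwise arc, in small steps.

Call:
arm_command([
  [[-0.2,0,0.1],0],
  [[0,-0.32,0],3],
  [[0,-0.32,0],3],
  [[0,-0.32,0],3],
  [[0,-0.32,0],3],
  [[0,-0.32,0],3],
  [[0,-0.32,0],3],
])

```text
t: 3.9
ee_pos: [444.1, -177.0, 54.5]
orientation: [3.114, -0.385, 0.021]
ft_force: [-1.4, -1.9, -1.8]
width: 0.6
```

```bash
cat >> h.py <<'E'
def st(a=4.6):
    go((*C,53),a)
    o=get_obs();r=o['ee_pos'][:2]-C;print('r',np.hypot(*r).round(1),'ang cw from dial -x',(-np.degrees(np.arctan2(-r[1],-r[0]))+4.6).round(1))
E
python3 - <<'E'
from h import *
st()
cv2.imwrite('pics/w4.png',get_image('wrist')[:,:,::-1])
E
```

```text
t 3.9 pos [ 444.1 -177.    54.5] xang -14.1 tilt [ 0.013 -0.006 -1.   ] F [-1.4 -1.9 -1.8] w 0.6
tool delta cm [ 6.15 -0.34  0.24] turn -18.7
r 61.6 ang cw from dial -x 15.5
```

View pics/w4.png

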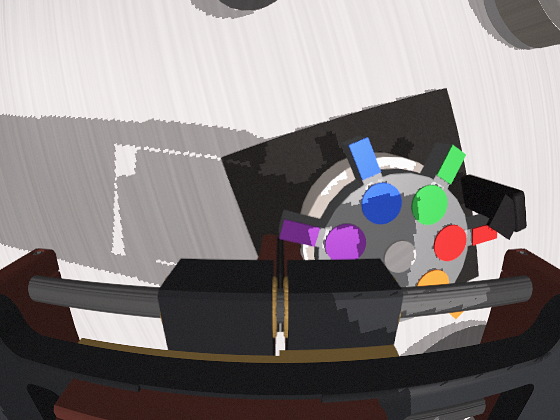

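In contact at about 2.4 N and the wheel has begun to turn (red is just right of the pointer). Continuing.

Call:
arm_command([
  [[0,-0.32,0],3],
  [[0,-0.32,0],3],
  [[0,-0.32,0],3],
  [[0,-0.32,0],3],
  [[0,-0.32,0],3],
  [[0,-0.32,0],3],
])

```text
t: 4.55
ee_pos: [450.2, -159.5, 55.6]
orientation: [3.013, -0.88, 0.022]
ft_force: [-0.7, -0.7, -0.7]
width: 0.7
```

Run:
```python
from h import *
st()
cv2.imwrite('pics/w5.png',get_image('wrist')[:,:,::-1])
```

```text
t 4.55 pos [ 450.2 -159.5   55.6] xang -32.6 tilt [ 0.013 -0.007 -1.   ] F [-0.7 -0.7 -0.7] w 0.7
tool delta cm [ 6.15 -0.47  0.35] turn -37.2
r 61.8 ang cw from dial -x 32.8
```

View pics/w5.png

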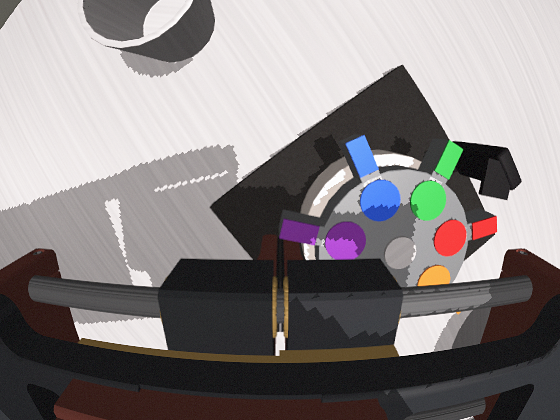

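Green is nearing the pointer: its tooth is at (452,157) and the post at (490,165). The force has fallen as the wheel passes the midpoint. A few more small steps.

Call:
arm_command([
  [[0,-0.25,0],2.3],
  [[0,-0.25,0],2.3],
  [[0,-0.2,0],2],
  [[0,0,0],0],
])

```text
t: 5.0
ee_pos: [454.7, -153.7, 56.6]
orientation: [2.958, -1.051, 0.025]
ft_force: [0.1, -0.7, -0.2]
width: 0.1
```

Run:
```python
from h import *
st()
cv2.imwrite('pics/w6.png',get_image('wrist')[:,:,::-1])
```

```text
t 5.0 pos [ 454.7 -153.7   56.6] xang -39.1 tilt [ 0.015 -0.007 -1.   ] F [ 0.1 -0.7 -0.2] w 0.1
tool delta cm [ 6.07 -0.43  0.45] turn -43.7
r 60.9 ang cw from dial -x 39.7
```

View pics/w6.png

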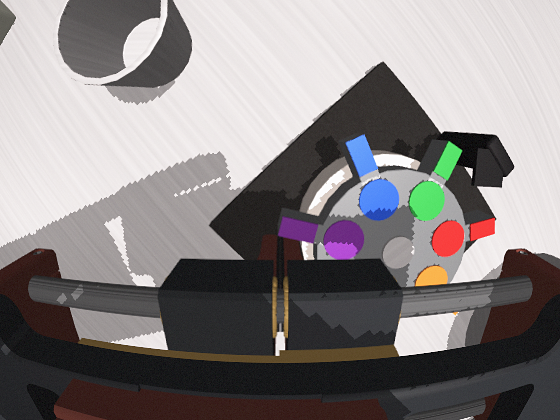

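Call:
arm_command([
  [[0,0,0],0],
  [[0,0,0],0],
  [[0,0,0],0],
])

```text
t: 5.35
ee_pos: [454.7, -154.1, 56.8]
orientation: [2.96, -1.045, 0.026]
ft_force: [0.9, 0.9, 0.0]
width: 0.3
```

```bash
cat >> h.py <<'E'
def wheel(name,save=None):
    o=get_obs();im=get_image(name)[:,:,::-1].copy()
    if save: cv2.imwrite(save,im)
    hs=cv2.cvtColor(im,cv2.COLOR_BGR2HSV);k=dict(green=4,blue=5,pur=6,yel=1,ora=2,red=3)
    for nm,lo,hi in (('green',(50,120,60),(75,255,255)),('blue',(105,120,60),(122,255,255)),('yel',(25,150,100),(35,255,255)),('ora',(10,150,100),(22,255,255)),('red',(0,150,100),(6,255,255)),('pur',(130,100,50),(160,255,255))):
        m=cv2.inRange(hs,lo,hi);N,_,s,c=cv2.connectedComponentsWithStats(m)
        for i in range(1,N):
            if s[i,4]<(60 if name=='wrist' else 8): continue
            p=(wray(*c[i],67,o) if name=='wrist' else topt(name,*c[i],67))[:2]-C0[name]
            if 22<np.hypot(*p)<66:
                j=0.8976*k[nm]-(np.arctan2(p[1],p[0])-YAW); print(nm,c[i].round(),'r',np.hypot(*p).round(1),'joint',round((j+1)%(2*np.pi)-1,3))
C0={'top':np.array([503.9,-187.3]),'wrist':np.array([505.2,-189.7])}
E
python3 - <<'E'
from h import *
st(); wheel('wrist')
E
```

```text
t 5.35 pos [ 454.7 -154.1   56.8] xang -38.9 tilt [ 0.015 -0.007 -1.   ] F [0.9 0.9 0. ] w 0.3
tool delta cm [ 6.05 -0.44  0.48] turn -43.5
r 60.7 ang cw from dial -x 39.3
green [447. 160.] r 54.9 joint 3.249
green [426. 200.] r 30.7 joint 3.241
blue [361. 154.] r 55.1 joint 3.242
blue [378. 199.] r 30.9 joint 3.238
ora [431. 276.] r 28.9 joint 3.17
red [481. 229.] r 54.8 joint 3.251
red [447. 238.] r 30.6 joint 3.252
pur [297. 229.] r 55.4 joint 3.242
pur [343. 239.] r 31.2 joint 3.238
```

The joint is at 3.24, past the midpoint (3.14) and resting near the finger. Continuing slowly.

Call:
arm_command([
  [[-0.1,-0.25,0.1],2.3],
  [[0,-0.25,0.1],2.3],
  [[0,0,0],0],
  [[0,0,0],0],
])

```text
t: 5.8
ee_pos: [457.1, -149.8, 54.8]
orientation: [2.916, -1.164, 0.026]
ft_force: [-1.1, 0.0, 0.7]
width: 0.8
```

Run:
```python
from h import *
st(); wheel('wrist')
```

```text
t 5.8 pos [ 457.1 -149.8   54.8] xang -43.5 tilt [ 0.015 -0.007 -1.   ] F [-1.1  0.   0.7] w 0.8
tool delta cm [ 6.12 -0.45  0.28] turn -48.1
r 61.4 ang cw from dial -x 43.9
green [463. 180.] r 51.9 joint 3.584
green [439. 209.] r 30.7 joint 3.588
blue [391. 147.] r 55.0 joint 3.587
blue [396. 195.] r 30.8 joint 3.581
ora [424. 281.] r 25.5 joint 3.454
ora [437. 321.] r 57.4 joint 3.605
red [448. 253.] r 30.8 joint 3.597
red [481. 253.] r 54.9 joint 3.594
pur [310. 202.] r 55.3 joint 3.586
pur [352. 225.] r 31.1 joint 3.583
```

It has clicked: all marks read 3.585 to 3.59. I'll centre the finger in the gap and lift straight out, then check from the top.

Call:
arm_command([
  [[0,-0.2,0],0],
  [[0,0,-0.5],0],
  [[0,0,-1],0],
  [[0,0,-2],0],
  [[0,0,-3],0],
  [[0,0,-4],0],
  [[0,0,-4],0],
  [[0,0,0],0],
])

```text
t: 6.65
ee_pos: [455.6, -147.1, 208.4]
orientation: [2.918, -1.161, 0.025]
ft_force: [0.1, -0.7, 0.4]
width: 0.5
```

Run:
```python
from h import *
wheel('wrist','pics/w7.png'); wheel('top','pics/t7.png')
b=tri((195.4,197.3),(331.2,182));go((574,217,150),-38)
```

```text
green [381. 156.] r 51.4 joint 3.59
green [367. 172.] r 30.6 joint 3.591
blue [338. 139.] r 55.0 joint 3.586
blue [341. 164.] r 30.6 joint 3.581
ora [361. 220.] r 31.2 joint 3.602
ora [372. 238.] r 54.7 joint 3.599
red [375. 197.] r 30.7 joint 3.605
red [397. 198.] r 54.8 joint 3.595
pur [296. 167.] r 55.3 joint 3.583
pur [318. 180.] r 31.0 joint 3.577
t 6.75 pos [ 453.2 -146.3  204.3] xang -43.4 tilt [ 0.008 -0.005 -1.   ] F [ 0.3 -0.2 -0.5] w 0.5
tool delta cm [-16.25 -34.68   5.35] turn -5.4
```

View pics/w7.png

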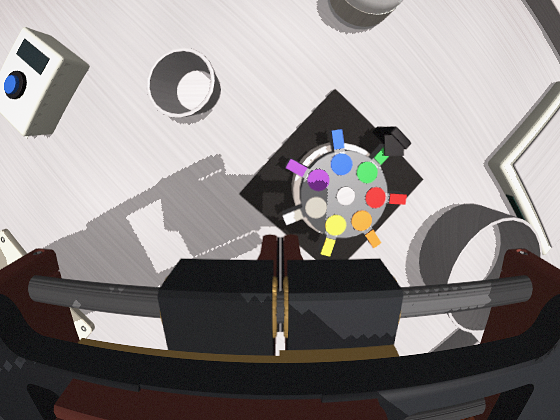

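Green is at the pointer (385,155) and the wheel centre has not moved. Now to the large printer's button.

Call:
arm_command([
  [[-1.8,-3.85,0],0],
  [[-1.8,-3.85,0],0],
  [[-1.8,-3.85,0],0],
  [[-1.8,-3.85,0],0],
  [[-1.8,-3.85,0],0],
  [[-1.8,-3.85,0],0],
  [[-1.8,-3.85,0],0],
  [[-1.8,-3.85,0],0],
  [[0,0,0],0],
])

```text
t: 7.65
ee_pos: [555.8, 186.3, 188.6]
orientation: [2.904, -1.165, -0.016]
ft_force: [-0.2, -0.1, -0.7]
width: 0.8
```

Run:
```python
from h import *
go((574,217,120),-40)
im=get_image('wrist')[:,:,::-1].copy();cv2.imwrite('pics/w8.png',im)
m=cv2.inRange(cv2.cvtColor(im,cv2.COLOR_BGR2HSV),(105,150,60),(125,255,255));N,_,s,c=cv2.connectedComponentsWithStats(m)
for i in range(1,N):
    if s[i,4]>100: print(c[i],s[i],wray(*c[i],100))
```

```text
t 7.65 pos [555.8 186.3 188.6] xang -43.7 tilt [-0.014 -0.008 -1.   ] F [-0.2 -0.1 -0.7] w 0.8
tool delta cm [-0.78 -3.58  6.81] turn -3.7
[273.16399417 170.86880466] [ 253  150   42   42 1372] [571.5853443  210.90714898 100.        ]
[149.125      344.18269231] [140 340  19   9 104] [356.16820151 173.88962533 100.        ]
```

View pics/w8.png

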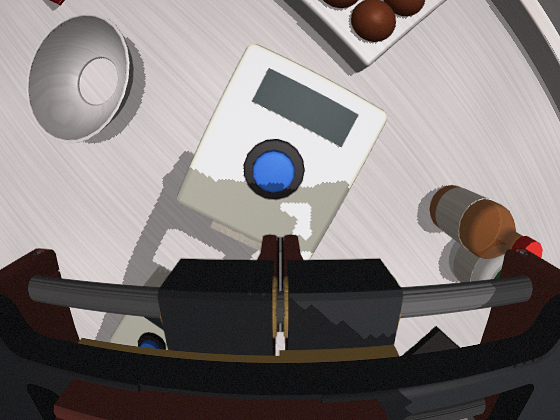

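The wrist view shows the large printer with its button at (273,171), which casts to about (572,211). The top view gives (574,217). I'll aim for (572.5,214) and look again lower down.

Call:
arm_command([
  [[-0.4,-1.7,1.5],0],
  [[-0.3,-1.6,2],0],
  [[0,0,2],0],
  [[0,0,0],0],
])

```text
t: 8.1
ee_pos: [567.0, 208.1, 126.2]
orientation: [2.894, -1.163, -0.029]
ft_force: [-0.8, -0.1, -0.1]
width: 0.5
```

Run:
```python
from h import *
go((572.5,214,110),-43)
im=get_image('wrist')[:,:,::-1].copy();cv2.imwrite('pics/w9.png',im)
m=cv2.inRange(cv2.cvtColor(im,cv2.COLOR_BGR2HSV),(105,150,60),(125,255,255));N,_,s,c=cv2.connectedComponentsWithStats(m)
for i in range(1,N):
    if s[i,4]>100: print(c[i],s[i],wray(*c[i],100))
```

```text
t 8.1 pos [567.  208.1 126.2] xang -43.8 tilt [-0.026 -0.014 -1.   ] F [-0.8 -0.1 -0.1] w 0.5
tool delta cm [-0.   -0.85  1.6 ] turn -0.8
[283.27857936 220.45671476] [ 256  198   54   55 1802] [575.67971046 214.28907795 100.        ]
```

View pics/w9.png

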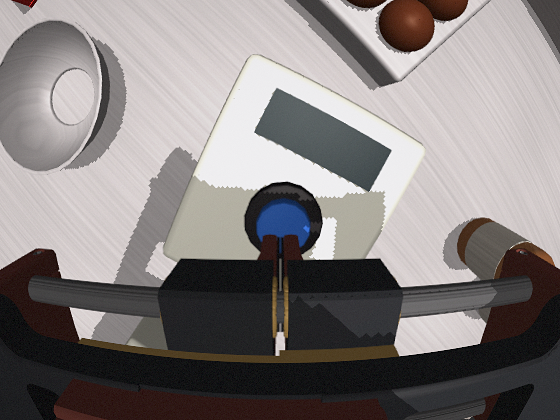

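The button is now at (283,220), roughly (574.5,215). Shifting over it and descending to near contact.

Call:
arm_command([
  [[0,-0.7,0],0],
  [[0,-0.4,0.8],0],
  [[0,0,0.6],0],
  [[0,0,0],0],
])

```text
t: 8.55
ee_pos: [576.8, 214.7, 114.6]
orientation: [2.895, -1.168, -0.024]
ft_force: [0.1, -0.5, 0.0]
width: 0.3
```

Run:
```python
from h import *
go((574.5,215,98),-43)
cv2.imwrite('pics/s10.png',cv2.resize(get_image('scene')[130:260,250:420,::-1],None,fx=4,fy=4))
```

```text
t 8.55 pos [576.8 214.7 114.6] xang -44.0 tilt [-0.021 -0.012 -1.   ] F [ 0.1 -0.5  0. ] w 0.3
tool delta cm [-0.17  0.1   1.67] turn -1.0
```

View pics/s10.png

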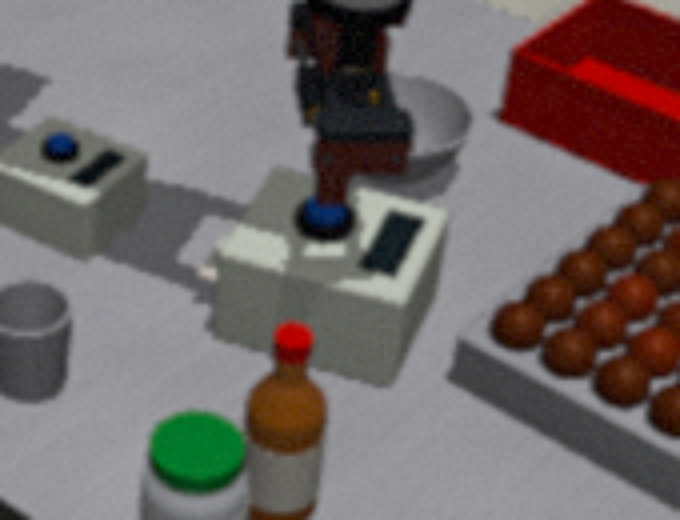

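The fingertip is right above the button. Descending in small steps until I feel force.

Call:
arm_command([
  [[-0.1,0.1,0.3],0],
  [[0,0,0.3],0],
  [[0,0,0.2],0],
  [[0,0,0],0],
])

```text
t: 9.0
ee_pos: [575.9, 214.9, 108.1]
orientation: [2.897, -1.169, -0.02]
ft_force: [-1.3, -0.5, 4.3]
width: 0.2
```

Call:
arm_command([
  [[0,0,0.2],0],
  [[0,0,0.2],0],
  [[0,0,0],0],
])

```text
t: 9.3
ee_pos: [575.9, 214.9, 106.8]
orientation: [2.897, -1.169, -0.02]
ft_force: [-1.9, -0.3, 4.2]
width: 0.4
```

Call:
arm_command([
  [[0,0,0.3],0],
  [[0,0,0.3],0],
  [[0,0,0],0],
])

```text
t: 9.6
ee_pos: [576.0, 215.0, 107.2]
orientation: [2.898, -1.169, -0.019]
ft_force: [-1.8, -1.3, 4.0]
width: 0.5
```

The zero rows give up the push because each row restarts from the measured pose. I'll use a larger step and end while pressing.

Call:
arm_command([
  [[0,0,0.6],0],
  [[0,0,0.7],0],
])

```text
t: 9.8
ee_pos: [576.9, 215.4, 104.8]
orientation: [2.899, -1.169, -0.016]
ft_force: [-27.4, -9.3, 83.9]
width: 0.2
```

83.9 N: that is a hard stop, under the 120 N wrist limit but more than I wanted. Backing off now, then checking the button.

Call:
arm_command([
  [[0,0,-0.2],0],
  [[0,0,0],0],
])

```text
t: 10.0
ee_pos: [577.8, 215.7, 111.6]
orientation: [2.901, -1.17, -0.012]
ft_force: [-0.2, -0.8, 1.7]
width: 0.4
```

Run:
```python
from h import *
go((574.5,215,98),-43)
cv2.imwrite('pics/s11.png',cv2.resize(get_image('scene')[130:260,250:420,::-1],None,fx=4,fy=4))
```

```text
t 10.0 pos [577.8 215.7 111.6] xang -43.9 tilt [-0.012 -0.009 -1.   ] F [-0.2 -0.8  1.7] w 0.4
tool delta cm [-0.19  0.26  1.36] turn -0.9
```

View pics/s11.png

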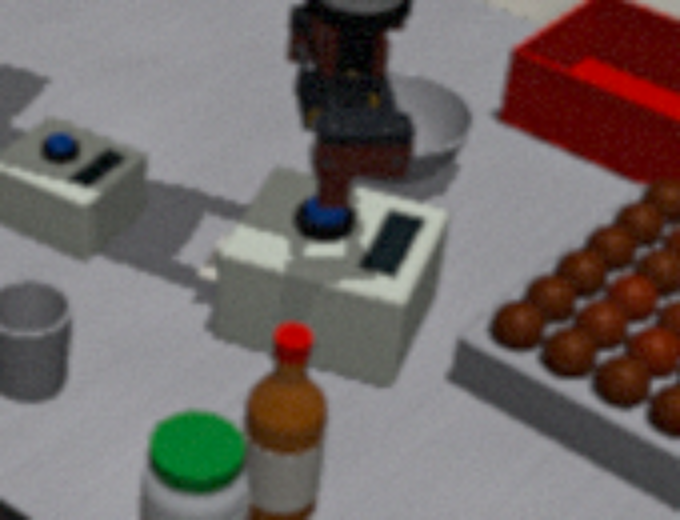

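The readings fit a full press: contact at z of about 111.5, about 4.2 N at 107.5, and a hard stop at about 105, so roughly 6 mm of travel. Retracting and checking the end state.

Call:
arm_command([
  [[0,0,-1],0],
  [[0,0,-3],0],
  [[0,0,-4],0],
  [[0,2,-3],0],
  [[0,3,0],0],
  [[0,3,0],0],
  [[0,0,0],0],
  [[0,0,0],0],
])

```text
t: 10.85
ee_pos: [521.9, 157.8, 224.8]
orientation: [2.899, -1.168, -0.017]
ft_force: [0.1, -0.2, 1.1]
width: -0.0
```

Run:
```python
from h import *
st(); wheel('top','pics/t12.png'); cv2.imwrite('pics/w12.png',get_image('wrist')[:,:,::-1])
im=get_image('scene')[:,:,::-1];cv2.imwrite('pics/s12.png',im)
s=cv2.cvtColor(im,cv2.COLOR_BGR2HSV);m=cv2.inRange(s,(105,150,60),(125,255,255));N,_,q,c=cv2.connectedComponentsWithStats(m)
print([(c[i].round(1),q[i,4]) for i in range(1,N) if q[i,4]>15])
```

```text
t 10.85 pos [521.9 157.8 224.8] xang -43.9 tilt [-0.016 -0.011 -1.   ] F [ 0.1 -0.2  1.1] w -0.0
tool delta cm [22.85 25.84 17.58] turn -48.5
r 347.0 ang cw from dial -x 97.5
green [348. 206.] r 51.7 joint 3.596
green [348. 214.] r 30.3 joint 3.601
blue [332. 214.] r 56.0 joint 3.585
blue [340. 219.] r 30.7 joint 3.575
yel [356. 236.] r 31.6 joint 3.591
yel [360. 244.] r 55.7 joint 3.595
ora [361. 227.] r 30.7 joint 3.603
ora [370. 229.] r 54.6 joint 3.597
red [365. 212.] r 56.0 joint 3.6
red [358. 218.] r 30.4 joint 3.612
pur [338. 229.] r 31.0 joint 3.568
pur [329. 232.] r 56.0 joint 3.587
[(array([264.5, 165.5]), np.int32(20)), (array([331., 182.]), np.int32(63)), (array([227. , 245.2]), np.int32(34)), (array([235.6, 244.3]), np.int32(16))]
```

View pics/s12.png

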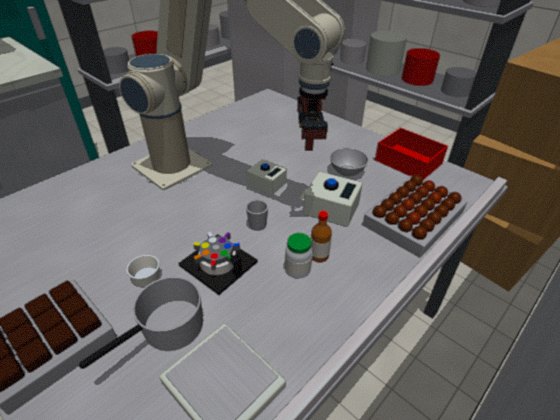

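View pics/t12.png

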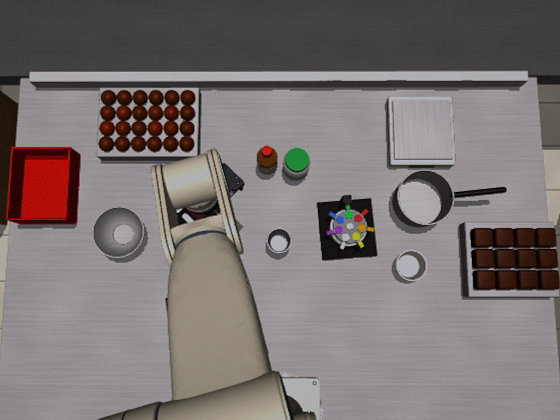

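Green is at the pointer (joint about 3.59), the blue button is back at its starting pixel (331,182), and nothing else has moved. Handing in.

```bash
python3 -c "
from workcell import *
print(close_job())"
```

```text
the job is handed in; nothing more can be done
None
```

The dial is set to green, the larger printer's blue button was pressed afterwards and is released, and the job is handed in. It took about 11 s of the 72 s allowed.

- **Dial:** The wheel started at red, so I turned it one click clockwise with the closed fingertips. I saw at most about 3 N while turning. The last top view puts the wheel at about 3.59 rad, which is green at the pointer. The dial stayed where it was to within a millimetre or so.
- **Button:** Contact began at about z 111.5 mm and the hard stop came at about 105 mm, so I take it as a full press. No sensor reads the button directly. It is back at its starting pixel, so it is released.
- **Too much force:** The last pressing step reached about 84 N at the wrist, far more than the 5 N the button needs. That is under the 120 N wrist limit. It was through the fingertips, so I don't think the 40 N limit on the arm and gripper body applies.
- **Disagreement:** The wrist and top cameras differed by up to about 3 mm on the wheel centre and about 6 mm on the button. I used values in between, and both worked.
- **Other items:** The bystanders look to be where they started, and the arm was clear of everything at hand-in.

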